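Gap the last rest block for a cylinder head

ROBOT

A 6-joint arm with a two-finger parallel gripper is mounted at the origin on the work surface. World frame = base frame: x ahead of the robot, y to its left, z up, the work surface at z = 0. Lengths are in m, angles in rad, forces in N, time in s.
With the tool pointing down it reaches from about 0.4 to 0.925 m from the base axis. Payload 12.5 kg.
Tool frame: the origin (TCP) lies midway between the tips of the shut fingers; the grasp point (between the pads) lies behind it (grip_point_offset is the z of the grasp point in the tool frame, in m); z points along the fingers, y is the line along which they close (so a half turn about z gives the same grasp; the last joint's range is limited). The gripper opens to 95 mm and grips with 3 to 60 N. Pads are 20 mm wide; open, the fingers measure 119 mm over their backs; the gripper's body (75 mm by 180 mm) begins 59 mm behind the grasp point.
Start: joints at [-1.341, 0.491, 1.559, -0, 1.092, -0.106], TCP at [0.206, -0.59, 0.215] pointing down, gripper open.
Joint ranges: [-3.1, 3.1], [-0.84, 2.19], [0.05, 2.79], [-1.13, 4.28], [0.06, 2.93], [-2.69, 2.69]. Speed limits (rad/s): [2.22, 2.22, 2.79, 3.14, 3.14, 3.14].

INTERFACE

Orientations are given as a unit quaternion [w, x, y, z].
In Python, from cell import movep, movel, move_j, command_gripper, sleep, ik, sense, grab_frame, get_calibration, PlanningError, finish_job, grip_point_offset gives the robot as it stands. Calls block until the motion is done:
- movep(position, orientation): joint-space move of the TCP to a pose.
- movel(position, ori=None, v=0.15, max_force=None): straight line of the TCP; ori=None keeps the orientation; v is the mean speed in m/s. With max_force (N) it stops when the force on the tool has changed by that much, and returns True; else False.
- move_j(angles): joint-space move.
- command_gripper(opening): finger opening in m; the grip force is fixed at half the most; returns when the fingers have stopped.
- sleep(seconds).
- ik(position, orientation): joint angles nearest the present ones, or None.
- sense(): the state.
- grab_frame(name): name is "scene" or "top"; returns the picture (420x560x3 uint8, blue, green, red); there is no depth.
- get_calibration(name): a dict with "fov_y" (degrees; the focal length in pixels is half the picture's height over the tangent of half this angle, whatever the lens; pixels are square), "cx", "cy" (the principal point, pixels), "origin" and "rotation" of the camera in the world. Camera axes: x right, y down, z forward; pixel columns grow to the right and rows downward; lengths in m; the calibration is good to about 2 mm. A picture is of the moment at which its call begins. get_calibration takes no time and is no camera call.
A pose or a line that the arm cannot do raises PlanningError and nothing moves.
- finish_job(): hands the job in; it is judged then, once.
The state is a dict: "time_s": time; "qpos": joint angles; "dq": joint speeds; "joint_efforts": joint torques, N m; "tool_pos": TCP position; "tool_rot": TCP orientation; "wrist_force": force on the tool from outside, world axes, zero at the start; "torque": the same for the moment, N m; "finger_gap": finger opening in m; "grip_force": force on a finger pad.
Only numpy, scipy, OpenCV 4.12 (cv2) and the standard library are available. Lean on these libraries where they do the work, as an engineer would, in place of code of your own. Each camera call takes 0.05 s, during which the arm holds its last target. There are 200 camera calls.

TASK

Slide the loose wooden block along the bench, without lifting it, into place at the end of the row of bolted-down blocks: its back flat against the steel rail, and with the same gap to its neighbour as the bolted blocks have, set by standing the aluminium spacer in the gap and sliding the block up snug against it. Then draw the spacer out, stand it upright back on its rubber mat, and leave the block where it is. Do not disturb the tin, the wrench or the piston.

Things in the scene. Friction and masses are not known exactly. Their poses are not given: they have to be found in the camera images.
- row: Fixed, a little turned on the bench: dark steel rail 20 mm thick, 28 mm high, and two 90 x 90 x 40 mm wooden blocks bolted down against its robot-facing side, 20 mm apart. Origin: on the bench, where that rail face meets the open (left) face of the left bolted block. x: away from the robot, square to the rail; y: along the rail to its free end; z up.
- row_place (a point): Where the loose block's underside centre belongs: on the bench at x = -45, y = 65 mm in row's frame. In that frame the rail fills x = 0 to 20, y = -230 to 290 mm; the bolted blocks x = -90 to 0, y = -90 to 0 and -200 to -110 mm; the gap to leave is y = 0 to 20 mm.
- block: The loose wooden block, 90 x 90 x 40 mm high, 0.2 to 0.45 kg, standing on the bench left of the bolted ones, some way along the rail and off it, a little askew; too wide for most grippers, so it is pushed. Origin: centre of its underside; x towards the rail, y away from the neighbour, z up.
- block_near_back (a point): Point on the loose block: upright edge between its face towards the neighbour and its face towards the rail, 20 mm above its underside (45, -45, 20 mm in the block's frame).
- block_near_front (a point): Point on the loose block: upright edge between its face towards the neighbour and its face towards the robot, 20 mm above its underside (-45, -45, 20 mm in the block's frame).
- block_far_back (a point): Point on the loose block: upright edge between its face away from the neighbour and its face towards the rail, 20 mm above its underside (45, 45, 20 mm in the block's frame).
- spacer: Loose aluminium spacer, 0.2 kg, upright on the mat: a bar 70 mm long (x), 20 mm thick (y: sets the gap), 36 mm high, with an upright grip tab on its middle, 36 mm (x) by 12 mm (y), from 36 to 98 mm above the underside. Origin: centre of its underside. In the gap its x lies along the row's x and the tab stands 58 mm above the blocks.
- mat: Black rubber mat fixed to the bench, 100 x 100 mm, 3 mm thick, near the robot on its right. Origin: centre of its underside (bench level); z up.
- can: Bystander: a grease tin beyond the rail, 66 mm across, 100 mm high. Origin: centre of its underside.
- wrench: Bystander: a wrench 170 mm long lying flat at the left.
- piston: Bystander: an aluminium piston 76 mm across, 56 mm high, standing at the right. Origin: centre of its underside.
There are look-alikes about, which are no part of the job. Several things have the shape of the block; the one meant has the colours described above. There is more than one size of the spacer; the one meant has the size given above.

How it is judged:
By the outcome, as a careful person would: the job done as asked, in the order asked, and still so for the second after the job is handed in, with the robot touching nothing.
It also fails if it takes over 72 s, if anything falls off the work surface, if the arm or the gripper's body presses on something with over 40 N, if the wrist force passes 120 N, or if a joint passes its speed limit or range.

## Working session

There is one attempt and no reset: what is moved stays moved. The work goes in short steps, each a Python script; the robot and the scene stay as the last script left them, time stands still between calls to the robot, and variables do not carry over. Pictures are saved under pics/ and viewed, at most 10 in all, crops included, and the job is handed in when it is done.

```bash
ls; mkdir -p pics; python3 - <<'E'
from cell import *
import cv2
for n in("scene","top"):
    cv2.imwrite(f"pics/{n}0.png",grab_frame(n)); c=get_calibration(n); print(n,c)
print(sense(),grip_point_offset)
E
```

```text
pics
scene {'fov_y': 42.816557607199606, 'cx': 274.12831137012853, 'cy': 210.77362752733936, 'origin': array([ 1.73238576, -0.35089501,  1.01340255]), 'rotation': array([-0.34803128,  0.71383532,  0.5473355 , -0.26407804])}
top {'fov_y': 57.14974010378283, 'cx': 280.14632644763833, 'cy': 207.38839248566018, 'origin': array([0.42635593, 0.01493175, 1.00347744]), 'rotation': array([-0.0266115 ,  0.71621937, -0.6958551 ,  0.04590567])}
{'time_s': 0.1, 'qpos': array([-1.34060501e+00,  4.91476027e-01,  1.55936453e+00, -1.15089478e-07,
        1.09171344e+00, -1.05628582e-01]), 'dq': array([-0.0012864 , -0.00040728,  0.00086159, -0.00041039, -0.00078836,
       -0.00028209]), 'joint_efforts': array([ 2.31805025e-03, -6.13625622e+01, -2.58606452e+01,  6.93365419e-02,
        4.70070296e-02, -5.74474143e-05]), 'tool_pos': array([ 0.2059217 , -0.5898836 ,  0.21414289]), 'tool_rot': array([-4.79738262e-04,  9.85936095e-01,  1.67122066e-01, -2.99686007e-05]), 'wrist_force': array([-0.19351918,  0.10046472, -0.39222521]), 'torque': array([ 0.02004818, -0.00765475, -0.01155143]), 'grip_force': 0.0, 'finger_gap': 0.09535458691508535} -0.0188
```

View pics/top0.png

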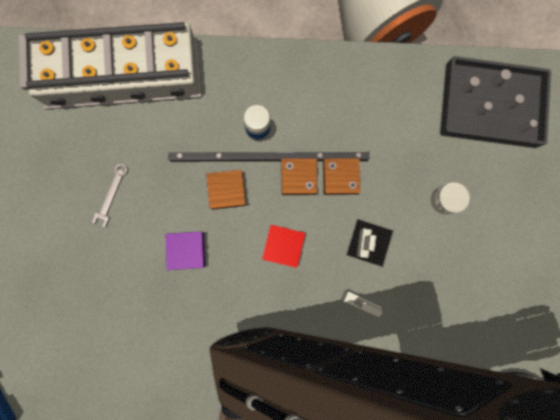

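View pics/scene0.png

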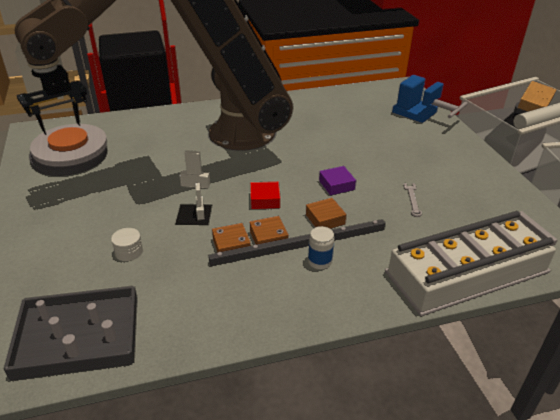

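Top view: rail along row 156 (cols 168–368), bolted blocks at (300,176) and (342,176), loose wooden block at (226,189), mat and spacer at (369,243). The red and purple blocks and the bar at (362,303) are decoys. The tin is at (257,120).

```bash
cat > h.py <<'E'
from cell import *
import cv2, numpy as np
from scipy.spatial.transform import Rotation as R
def cam(n):
    c=get_calibration(n); q=c["rotation"]
    return 210/np.tan(np.radians(c["fov_y"])/2),c["cx"],c["cy"],np.array(c["origin"]),R.from_quat(q,scalar_first=True)
def ray(n,p,z):
    f,cx,cy,o,r=cam(n); d=r.apply([(p[0]-cx)/f,(p[1]-cy)/f,1]); return o+d*(z-o[2])/d[2]
def proj(n,P):
    f,cx,cy,o,r=cam(n); v=r.inv().apply(np.array(P)-o); return np.array([v[0]/v[2]*f+cx,v[1]/v[2]*f+cy])
def wood(im):
    h=cv2.cvtColor(im,cv2.COLOR_BGR2HSV); return cv2.inRange(h,(5,90,50),(18,255,255))
def blobs(m,a=100):
    return [c for c in cv2.findContours(m,cv2.RETR_EXTERNAL,cv2.CHAIN_APPROX_NONE)[0] if cv2.contourArea(c)>a]
E
python3 - <<'E'
from h import *
im=cv2.imread("pics/top0.png"); hsv=cv2.cvtColor(im,cv2.COLOR_BGR2HSV)
for nm,m in(("wood",wood(im)),("mat",cv2.inRange(hsv,(0,0,0),(180,255,32)))):
    for c in blobs(m):
        r=cv2.minAreaRect(c)
        if r[0][1]>300 or r[0][1]<130: continue
        b=cv2.boxPoints(r); print(nm,np.round(r[0],1),np.round(r[1],1),round(r[2],1)); 
        for p in b: print("  ",p.round(1),hsv[int(r[0][1]),int(r[0][0])],ray("top",p,.04)[:2].round(4),ray("top",p,0)[:2].round(4))
a=cv2.resize(im[140:260,160:400],(800,400),interpolation=cv2.INTER_CUBIC)
b=cv2.resize(im[215:325,330:400],(382,600),interpolation=cv2.INTER_CUBIC)
s=cv2.imread("pics/scene0.png")[140:260,160:400]
cv2.imwrite("pics/c1.png",np.vstack([a[:,:],])); 
q=cv2.resize(s[:,:100],(400,480),interpolation=cv2.INTER_CUBIC)
cv2.imwrite("pics/c2.png",np.hstack([b[:480],q]))
E
```

```text
wood [225.6 188.9] [36.6 37.2] 84.3
   [205.3 172.6] [ 13 176 170] [0.6085 0.1813] [0.616  0.1882]
   [242.3 168.9] [ 13 176 170] [0.621  0.0885] [0.6291 0.0915]
   [245.9 205.3] [ 13 176 170] [0.5286 0.0759] [0.5328 0.0784]
   [208.9 209. ] [ 13 176 170] [0.5165 0.1679] [0.5202 0.1742]
wood [341.5 176. ] [36. 37.] 90.0
   [323. 158.] [ 13 174 166] [ 0.6561 -0.116 ] [ 0.6656 -0.1215]
   [360. 158.] [ 13 174 166] [ 0.6593 -0.2111] [ 0.669  -0.2205]
   [360. 194.] [ 13 174 166] [ 0.5662 -0.2117] [ 0.572  -0.2211]
   [323. 194.] [ 13 174 166] [ 0.5633 -0.1175] [ 0.569 -0.123]
wood [298.5 176. ] [36. 37.] 90.0
   [280. 158.] [ 13 186 166] [ 0.6523 -0.0062] [ 0.6617 -0.0071]
   [317. 158.] [ 13 186 166] [ 0.6555 -0.1007] [ 0.6651 -0.1055]
   [317. 194.] [ 13 186 166] [ 0.5628 -0.1023] [ 0.5685 -0.1072]
   [280. 194.] [ 13 186 166] [ 0.5599 -0.0087] [ 0.5654 -0.0097]
mat [379.8 245.3] [12.9 33.7] 12.8
   [369.8 260.3] [17 88 26] [ 0.4002 -0.2373] [ 0.3991 -0.2478]
   [377.3 227.4] [17 88 26] [ 0.4828 -0.256 ] [ 0.4851 -0.2672]
   [389.9 230.2] [17 88 26] [ 0.4765 -0.288 ] [ 0.4786 -0.3006]
   [382.4 263.1] [17 88 26] [ 0.3939 -0.269 ] [ 0.3926 -0.2808]
```

View pics/c1.png

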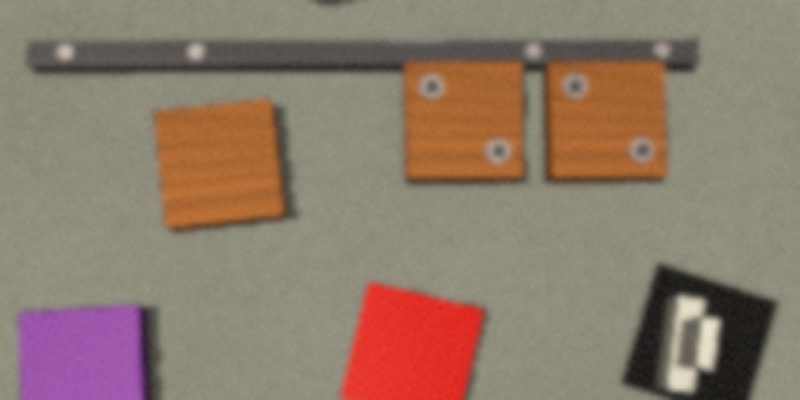

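View pics/c2.png

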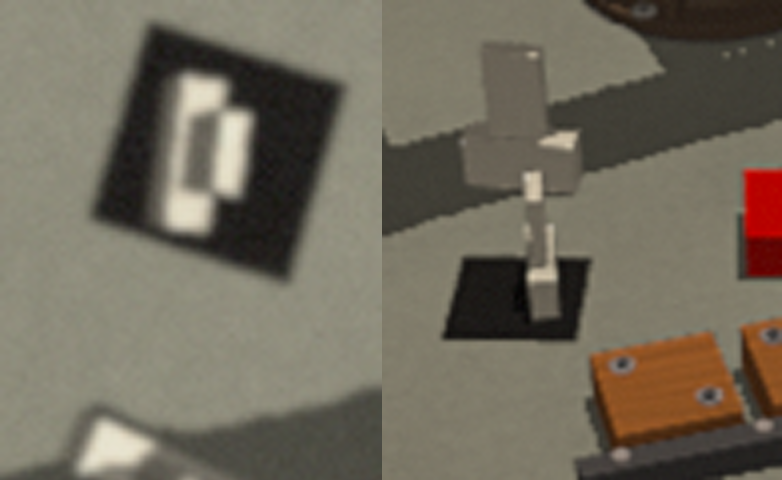

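Close-ups: the tab top is centred at about (372.5,243), leaning about 6–7° from image vertical. The mat corners are (357.5,219), (393,231), (383,267) and (347,254). The bar off the mat, near (362,303), is the look-alike.

```bash
cat >> h.py <<'E'
TH=None
def blk(c):   # centre & yaw of a wooden block top (z=.04)
    b=cv2.boxPoints(cv2.minAreaRect(c)); w=np.array([ray("top",p,.04)[:2] for p in b])
    e=w[1]-w[0]; a=np.degrees(np.arctan2(e[1],e[0])); return w.mean(0),(a+45)%90-45
def q(yaw): return (R.from_euler("z",yaw)*R.from_euler("x",np.pi)).as_quat(scalar_first=True)
E
python3 - <<'E'
from h import *
im=cv2.imread("pics/top0.png")
W=sorted([blk(c) for c in blobs(wood(im)) if 130<c[0][0][1]<300],key=lambda t:t[0][1])
for w in W: print(w)
d=W[1][0]-W[0][0]; th=np.arctan2(-d[0],d[1]); 
e=ray("top",(169,152.3),.028)-ray("top",(369.1,151.7),.028); th2=np.arctan2(-e[0],e[1]); print("yaw",np.degrees([th,th2]),np.linalg.norm(e))
th=th2; M=np.array([[np.cos(th),-np.sin(th)],[np.sin(th),np.cos(th)]])
mid=(W[0][0]+W[1][0])/2; o=mid-M@[-45e-3,-100e-3]; print("origin",o, "loose in row",M.T@(W[2][0]-o))
np.savez("row.npz",o=o,M=M,th=th)
mc=np.mean([ray("top",p,.003) for p in((357.5,219),(393.2,230.6),(383.1,266.9),(346.9,254.4))],0);print("mat",mc)
k=lambda x,y:(330+x/5.457,215+y/5.457)
t=ray("top",k(232,153),.101);a=ray("top",k(238,110),.101)-ray("top",k(227,197),.101)
b=ray("top",k(204,74),.039)-ray("top",k(187,234),.039)
print("tab",t,[(np.linalg.norm(v),np.degrees(np.arctan2(v[1],v[0]))) for v in(a,b)])
for p in((257,120),):print("can",ray("top",p,.1))
E
```

```text
(array([ 0.61122248, -0.16409827]), np.float64(1.9529217741962412))
(array([ 0.60763514, -0.05447878]), np.float64(1.9529217741961844))
(array([0.56864662, 0.12838076]), np.float64(7.720665096069212))
yaw [1.87436021 2.15488477] 0.5161225984617513
origin [ 0.65063689 -0.00766719] loose in row [-0.07681676  0.13903466]
mat [ 0.44471567 -0.24787866  0.003     ]
tab [ 0.44211908 -0.22761593  0.101     ] [(np.float64(0.03770596797185269), np.float64(-7.105148549334961)), (np.float64(0.073838942648378), np.float64(-5.853104912696718))]
can [0.72954628 0.05305043 0.1       ]
```

```bash
cat >> h.py <<'E'
_d=np.load("row.npz") ; O,M,TH=_d["o"],_d["M"],float(_d["th"])
def P(x,y,z): return [*(O+M@[x/1e3,y/1e3]),z/1e3]      # row mm -> world
def inrow(p): return (M.T@(np.array(p)[:2]-O)*1e3).round(1)
QX=q(TH)            # fingers spread along row y (for pushing +x)
QY=q(TH+np.pi/2)    # fingers spread along row x (for pushing -y)
def pick(yaw):      # of yaw, yaw+pi take the one keeping wrist central
    return q(yaw)
def st(s): k=sense(); print(s,inrow(k["tool_pos"]),"z",round(k["tool_pos"][2]*1e3,1),"F",(M.T@k["wrist_force"][:2]).round(1),k["wrist_force"][2].round(1),"gap",round(k["finger_gap"],4),"t",round(k["time_s"],2))
def look(n="top"):
    im=grab_frame(n)
    for c in blobs(wood(im)):
        w,a=blk(c); r=inrow(w)
        if -200<r[0]<50 and -250<r[1]<250: print("  blk",r,"yaw",round(a-np.degrees(TH),1),"size",np.round(cv2.minAreaRect(c)[1],1))
    return im
E
python3 - <<'E'
from h import *
for Q in(QX,QY,q(TH-np.pi/2)):print(ik(P(-160,135,60),Q), ik(P(-60,200,60),Q))
command_gripper(.05); 
movep(P(-165,137,150),QX); movel(P(-165,137,22),v=.25); st("down")
print(movel(P(-112,137,22),v=.1,max_force=None)); st("pre")
print(movel(P(-85,137,22),v=.03,max_force=12)); st("push")
movel(P(-120,137,22),v=.2);cv2.imwrite("pics/t1.png",look());st("back")
E
```

```text
[ 1.12563994e-01  5.46205785e-01  2.00934122e+00 -4.44089210e-16
  5.86045645e-01  1.64575049e+00] [ 2.07208034e-01  6.59061318e-01  1.72706560e+00 -4.44089210e-16
  7.55465734e-01  1.74039453e+00]
[ 1.12563994e-01  5.46205785e-01  2.00934122e+00 -4.44089210e-16
  5.86045645e-01  7.49541599e-02] [ 2.07208034e-01  6.59061318e-01  1.72706560e+00 -4.44089210e-16
  7.55465734e-01  1.69598199e-01]
None None
down [-164.6  136.8] z 22.5 F [-0.   0.3] 1.0 gap 0.0499 t 4.38
False
pre [-112.3  137. ] z 22.4 F [-0.7 -0.5] -0.9 gap 0.0499 t 5.06
True
push [-99.2 137. ] z 21.6 F [0.7 0.3] 0.6 gap 0.0499 t 5.62
  blk [ -45.3 -154.8] yaw -0.2 size [36. 37.]
  blk [-44.7 -45.2] yaw -0.2 size [36. 37.]
back [-119.3  137.1] z 22.1 F [0.4 0. ] -0.7 gap 0.0501 t 5.92
```

```bash
python3 - <<'E'
from h import *
movel(P(-165,137,130),v=.4); command_gripper(.04)
movep(P(-60,260,130),QY); cv2.imwrite("pics/t2.png",look());cv2.imwrite("pics/s2.png",grab_frame("scene"));st("up")
E
```

```text
blk [ -45.3 -154.8] yaw -0.2 size [36. 37.]
  blk [-44.7 -45.2] yaw -0.2 size [36. 37.]
  blk [-45.1 134.4] yaw -0.2 size [37. 37.]
up [-60.1 259.6] z 130.1 F [ 0.2 -0.5] 0.2 gap 0.0403 t 8.17
```

View pics/t2.png

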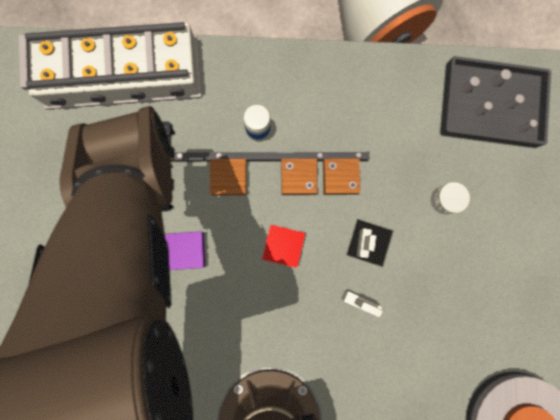

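The block sits flat on the rail at (228,177), y = 134 in the row frame. Next I slide it along the rail to y ≈ 80, then fetch the spacer.

```bash
python3 - <<'E'
from h import *
movel(P(-60,215,130),v=.4);movel(P(-60,215,26),v=.3); st("down")
print(movel(P(-60,135,26),v=.06,max_force=25)); st("pushed")
movel(P(-60,160,26),v=.2); movel(P(-60,160,130),v=.4)
# spacer
command_gripper(.05)
s=np.array([.4421,-.2276]); Q=q(np.radians(-6.4))
movep([*s,.15],Q); look(); cv2.imwrite("pics/s3.png",grab_frame("scene"))
movel([*s,.066],v=.2); st("down"); command_gripper(.0); st("grip")
E
```

```text
down [-59.7 215.6] z 26.5 F [ 0.1 -0.9] 1.2 gap 0.0402 t 8.93
False
pushed [-60.2 135.1] z 25.8 F [-0.1 -0.7] -0.9 gap 0.0399 t 10.42
  blk [ -45.3 -154.8] yaw -0.2 size [36. 37.]
  blk [-44.7 -45.2] yaw -0.2 size [36. 37.]
  blk [-44.1  79. ] yaw -0.2 size [36. 37.]
down [-216.3 -211.9] z 66.4 F [ 0.  -0.6] 0.6 gap 0.0502 t 13.72
grip [-216.6 -212. ] z 66.2 F [-0.5  0.4] 4.1 gap 0.0117 t 14.43
```

View pics/s3.png

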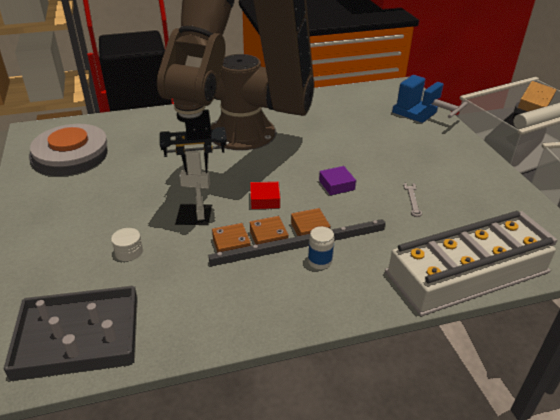

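Scene view: the block lies along the rail with a gap left at about (288,228), and the gripper is over the spacer at (198,175). The grip reads 11.7 mm, which matches the 12 mm tab.

```bash
python3 - <<'E'
from h import *
k=sense()["tool_pos"]; movel([k[0],k[1],.17],v=.25); st("lift")
movep(P(-46,14.5,170),QX); movel(P(-46,14.5,75),v=.2); st("above")
print(movel(P(-46,14.5,60),v=.03,max_force=6)); st("down")
command_gripper(.05); st("open"); movel(P(-46,14.5,160),v=.3)
command_gripper(.04); movep(P(-60,165,150),QY)
im=look(); cv2.imwrite("pics/t4.png",im)
s=grab_frame("scene"); cv2.imwrite("pics/c4.png",np.hstack([cv2.resize(im[110:230,180:380],(500,300)),cv2.resize(s[160:280,200:320],(300,300))]))
E
```

```text
lift [-217.1 -211.7] z 169.2 F [-0.4  0.3] -3.0 gap 0.0121 t 14.99
above [-45.6  13.7] z 75.8 F [-0.4 -0.4] -1.4 gap 0.0121 t 16.71
True
down [-45.7  14.5] z 62.9 F [0.3 0.2] 2.1 gap 0.0119 t 17.15
open [-46.2  14.5] z 62.5 F [-0.5  0.4] -0.3 gap 0.0499 t 17.98
  blk [ -44.3 -154.2] yaw 1.7 size [36.3 36.6]
  blk [-44.7 -45.2] yaw -0.2 size [36. 37.]
  blk [-45.4  80.2] yaw -0.2 size [37. 36.]
```

View pics/c4.png

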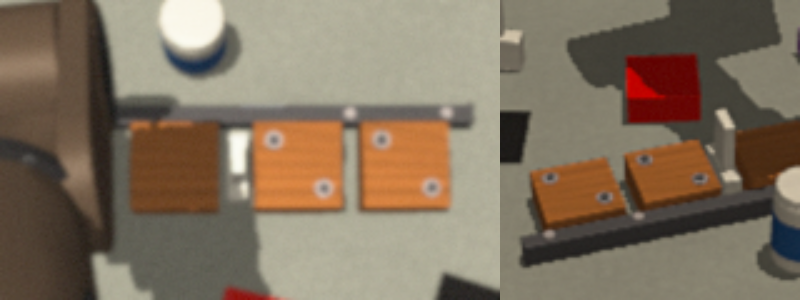

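The spacer stands in the gap. Now the snug push in -y, then +x, then -y again.

```bash
python3 - <<'E'
from h import *
movel(P(-60,160,26),v=.3)
movel(P(-60,140,26),v=.15)
print(movel(P(-60,110,26),v=.03,max_force=15)); st("snug1")
movel(P(-60,150,26),v=.2); movel(P(-60,150,150),v=.4); command_gripper(.05)
movep(P(-150,67,150),QX); movel(P(-150,67,28),v=.3); movel(P(-108,67,28),v=.15)
print(movel(P(-85,67,28),v=.03,max_force=10)); st("rail")
movel(P(-140,67,28),v=.2); movel(P(-140,67,150),v=.4); command_gripper(.04)
movep(P(-60,155,150),QY); movel(P(-60,155,26),v=.3); movel(P(-60,126,26),v=.15)
print(movel(P(-60,105,26),v=.03,max_force=15)); st("snug2")
movel(P(-60,150,26),v=.2); movel(P(-60,170,150),v=.4)
movep([.42,.25,.25],QX)
im=look(); cv2.imwrite("pics/t5.png",im);s=grab_frame("scene");st("end")
cv2.imwrite("pics/c5.png",np.hstack([cv2.resize(im[110:230,180:380],(500,300),interpolation=2),cv2.resize(s[160:280,200:320],(300,300),interpolation=2)]))
E
```

```text
True
snug1 [-59.8 118.8] z 26.1 F [-1.3  4.9] 4.3 gap 0.04 t 21.78
True
rail [-99.1  67.1] z 27.7 F [-0.  -0.1] -0.3 gap 0.05 t 25.74
True
snug2 [-60.  118.8] z 26.2 F [-0.6  7. ] 3.5 gap 0.0398 t 29.61
  blk [ -45.3 -154.8] yaw -0.2 size [36. 37.]
  blk [-44.7 -45.2] yaw -0.2 size [36. 37.]
  blk [-44.2  63.8] yaw -0.2 size [36. 37.]
end [-220.6  266. ] z 249.5 F [0.1 0.2] -0.7 gap 0.04 t 32.08
```

View pics/c5.png

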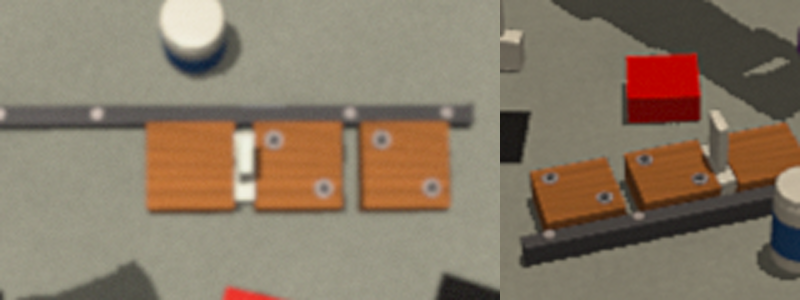

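The spacer is snug in the gap and the block is flat on the rail. The second push stopped at the same point, 118.8. I'll grip the tab along the row's x, so the squeeze can't push the block sideways, and draw the spacer straight up slowly.

```bash
python3 - <<'E'
from h import *
command_gripper(.06)
movep(P(-46,10,150),QY); movel(P(-46,10,75),v=.2); print(movel(P(-46,10,64),v=.05,max_force=8)); sleep(.3); st("at")
command_gripper(0); sleep(.2); st("grip"); k=sense()["tool_pos"]; z0=k[2]
movel([k[0],k[1],z0+.045],v=.03); st("drawn"); movel([k[0],k[1],.18],v=.2)
m=[.4447,-.2479]; Q=q(np.radians(-15+90))
movep([*m,.18],Q); look(); st("over mat"); movel([*m,z0+.015],v=.15)
print(movel([*m,z0-.002],v=.03,max_force=6)); st("down"); print("z exp",z0+.003)
command_gripper(.06); st("open"); movel([*m,.2],v=.2)
movep([.3,-.45,.3],Q); im=look(); s=grab_frame("scene"); st("end")
cv2.imwrite("pics/c6.png",np.hstack([cv2.resize(im[110:290,180:420],(480,360),interpolation=2),cv2.resize(s[140:280,160:280],(309,360),interpolation=2)]))
E
```

```text
False
at [-45.9  10. ] z 64.2 F [ 0.4 -0.3] 0.2 gap 0.06 t 35.67
grip [-45.8  10. ] z 64.0 F [ 2.6 -0.8] -0.3 gap 0.0358 t 36.39
drawn [-45.9  10. ] z 108.9 F [-0.3  0.3] -1.8 gap 0.0359 t 38.04
  blk [ -45.3 -154.8] yaw -0.2 size [36. 37.]
  blk [-44.7 -45.2] yaw -0.2 size [36. 37.]
  blk [-44.2  63.8] yaw -0.2 size [36. 37.]
over mat [-214.1 -231.6] z 179.7 F [ 0.2 -0.4] -1.9 gap 0.0363 t 39.73
True
down [-214.1 -232.8] z 66.4 F [ 1.1 -0.5] 1.2 gap 0.0359 t 41.02
z exp 0.06702865860004507
open [-214.7 -232.3] z 66.4 F [0.5 0.6] 0.6 gap 0.06 t 41.67
  blk [ -45.3 -154.8] yaw -0.2 size [36. 37.]
  blk [-44.7 -45.2] yaw -0.2 size [36. 37.]
  blk [-44.2  62.5] yaw -0.2 size [36. 36.]
end [-366.1 -427.9] z 299.3 F [-0.   0.8] 0.4 gap 0.0602 t 43.62
```

View pics/c6.png

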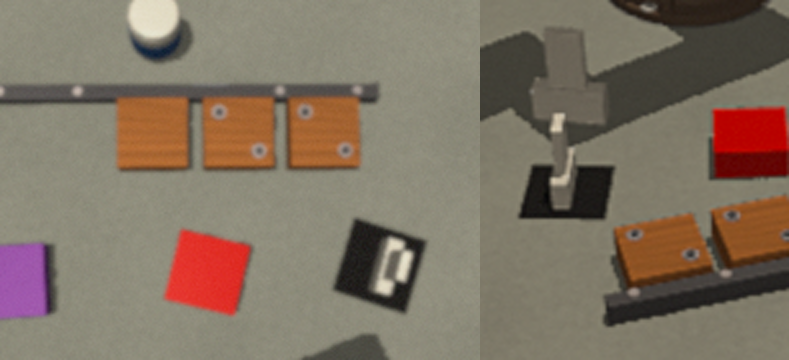

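The block's gap (cols 189–203) matches the bolted gap (275–289), and the spacer stands upright on the mat.

```bash
python3 -c "
from cell import *
print(finish_job())"
```

```text
the job is handed in; nothing more can be done
None
```

The job is handed in: in the last pictures the block is flat on the rail with the same gap as its neighbours, and the spacer stands upright on its mat (about 44 s of the 72 s used).

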